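# Load the condiment caddy for the counter

## Task

Load the steel condiment caddy for the counter: stand the two small relish jars in its two wide wells, and the salt shaker and the spice jar from the front of the bench in its two narrow wells, one in each, upright and right down on the bottom of the well. The big stock jar and the bean tin do not belong in it: leave them where they stand, and knock nothing over.

Things in the scene. Friction and masses are not known exactly. Their poses are not given: they have to be found in the camera images.
- relish_jar_1: Small relish jar: squat amber glass jar with a white screw cap and a paper label, upright. Body 56 mm diameter to 55 mm height, then the neck; cap 50 mm diameter, from 69 mm to the top at 85 mm; about 0.22 kg. Origin: centre of its foot, z up; round, so yaw does not matter. Grip it by the cap or the body.
- relish_jar_2: The other small relish jar: squat amber glass jar with a white screw cap and a paper label, upright. Body 56 mm diameter to 55 mm height, then the neck; cap 50 mm diameter, from 69 mm to the top at 85 mm; about 0.22 kg. Origin: centre of its foot, z up; round, so yaw does not matter. Grip it by the cap or the body.
- salt_shaker: Salt shaker, clear body with a grey perforated cap, upright. Body 38 mm diameter at the foot, 44 mm at 30 mm height, tapering to 33 mm below the cap; cap 34 mm diameter from 66 to 78 mm, then domed to the top at 90 mm; about 0.1 kg. Origin: centre of its foot, z up; round. Grip it by the cap.
- spice_jar: Round spice jar with a red screw cap, upright, on the front half of the bench (its twin at the back by the grill is another jar). Body 42 to 45 mm diameter, cap 45 mm diameter from 85 mm to the top at 106 mm; about 0.11 kg. Origin: centre of its foot, z up; round. Grip it by the cap.
- wide_well_1: Wide well of the condiment caddy: round spun-steel cup, open on top, upright. Outside diameter 68 mm, bore 63 mm, 42 mm high; over the top 9 mm the lip flares to 81 mm outside, 76 mm inside. Origin: centre of its underside, 3 mm above the bench; z up, y along the row of wells, x across it. Inner floor 4 mm above the origin (bore 38 mm deep).
- wide_well_2: The other wide well, same shape and axes as wide_well_1. The caddy: two wide and two narrow wells in one straight row, in any order, 86 mm between centres, fixed on a steel tray 96 x 360 mm with a 14 mm rim; a wire loop at each end is 41 mm high and reaches 190 mm from the tray's centre. The caddy stays put.
- narrow_well_1: Narrow well of the condiment caddy: round spun-steel cup, smaller and lower than the wide wells. Outside diameter 56 mm, bore 51 mm, 36 mm high; over the top 9 mm the lip flares to 69 mm outside, 64 mm inside. Origin: centre of its underside, 3 mm above the bench; z up, y along the row of wells. Inner floor 4 mm above the origin (bore 32 mm deep).
- narrow_well_2: The other narrow well, same shape and axes as narrow_well_1, in the same row.
- stock_jar: Big stock jar: same amber glass and white cap as the relish jars but larger, 78 mm diameter and 118 mm high. Origin: centre of its foot, z up. Not for the caddy: it stays where it stands.
- bean_tin: Small round food tin, 57 mm diameter, 72 mm high. Origin: centre of its foot, z up. Not for the caddy: it stays where it stands.

How it is judged:
By the outcome, as a careful person would: the job done as asked, in the order asked, and still so for the second after the job is handed in, with the robot touching nothing.
It also fails if it takes over 99 s, if anything falls off the work surface, if the arm or the gripper's body presses on something with over 40 N, if the wrist force passes 120 N, or if a joint passes its speed limit or range.

## Robot

A 6-joint arm with a two-finger parallel gripper is mounted at the origin on a cart in front of the work surface, level with it; the furniture and walls round the work are solid. World frame = base frame: x ahead of the robot, y to its left, z up, the work surface at z = 0. Lengths are in mm, angles in rad, forces in N, time in s.
With the tool pointing down it reaches from about 300 to 950 mm from the base axis. Payload 3.1 kg.
Tool frame: the origin (TCP) lies on the centre line of the jaws, within the pads' length; the fingertips stand 8 mm ahead of it and the grasp point (between the pads) lies 11 mm behind it (nose_length is the distance from the TCP to the fingertips, in mm); z points along the fingers, y is the line along which they close (so a half turn about z gives the same grasp; the last joint's range is limited). The gripper opens to 85 mm and grips with 20 to 120 N. Pads are 22 mm wide; open, the fingers measure 114 mm over their backs; the gripper's body (76 mm by 85 mm) begins 54 mm behind the grasp point. The pads swing forward as they close: fully open they stand 13 mm farther back than shut.
Start: joints at [1.121, 0.308, 1.634, -0, 1.2, -0.07], TCP at [231.735, 580.457, 207.372] pointing down, gripper open.
Joint ranges: [-3.06, 3.06], [-0.79, 1.96], [0.05, 2.63], [-1.19, 4.34], [0.05, 2.64], [-2.94, 2.94]. Speed limits (rad/s): [2.79, 2.79, 3.14, 3.14, 3.14, 3.14].

## Interface

Orientations are given as a 3x3 rotation matrix whose columns are the frame's x, y, z axes.
In Python, from station import observe, snapshot, sign_off, recognise, spot_point, nose_length gives the robot as it stands.
- The arm moves only by the tool move_arm, never from a script. Its argument "rows" is a list of rows, each a list of 2 entries, a list of its own where there are three numbers: the shift along the tool's x, y, z in mm, then the turn about the tool's z in degrees. In form: [[[x, y, z], roll], ...]. A call has 1 to 10 rows; each row is the pose to reach, as a shift and turn from the pose commanded when the call began, along the tool's axes at that moment; what a row does not reach only later rows make up. A row lasts 1/8 s, in which the tool goes at most 62.5 mm and 10.7 degrees, less where a joint would pass 70% of its speed; a pose out of reach is approached as far as the arm can. A call with a gripper value outside its range is refused whole. "hand" is the finger opening in mm, from 0 to 85.4, set as the call begins (left out, the last holds). The fingers move at their own pace and stop on an object; "grip_force" is the grip in N (left out, the last holds). Time passes only in rows, so rows that repeat a pose let the fingers close. It gives the time, the measured TCP pose, the force, the opening and the grip force at its end, in the units of the state.
- observe(): the state, without advancing time (a new reading comes with each control period).
- snapshot(name): name is "side" or "top"; returns a dict with "img" (400x640x3 uint8, blue, green, red), "mtx" (3x3 intrinsics, pixels), "R" (3x3) and "t" (3): a world point X has camera coordinates R X + t. Camera axes: x right, y down, z forward; pixel columns grow to the right and rows downward; lengths in mm; the calibration is good to about 2 mm. A picture is of the moment at which its call begins. There is no depth.
- sign_off(): hands the job in; it is judged then, once.
Trained networks look in the newest picture that a camera, given by its name, has taken for a name from the list of things; names that differ only in an ending like _2 or _b are one class to them, and where a whole thing is asked for, a point or a joint stands for the part that bears it (a point fixed in the world has none). Each returns a list of dicts, best first, with "conf" (0 to 1); they miss things now and then, are a little off and sometimes report something else, mostly with a low value. They report only what shows in the picture. A call takes as long as a camera call.
- recognise(camera, target): "position" ([column, row] in pixels, amid what is visible of it).
- spot_point(camera, target): "position" ([column, row] in pixels: a listed point, or the origin of a listed thing).
The state is a dict: "time_s": time; "joint_pos": joint angles; "qd": joint speeds; "effort": joint torques, N m; "position": TCP position; "eef_rot": TCP orientation; "wrist_force": force on the tool from outside, world axes, zero at the start; "torque": the same for the moment, N m; "gripper_width": finger opening in mm; "finger_force": force on a finger pad.
Only numpy, scipy, OpenCV 4.12 (cv2) and the standard library are available. Lean on these libraries where they do the work, as an engineer would, in place of code of your own. Each camera call takes 0.05 s, during which the arm holds its last target. There are 200 camera calls.

## Working session

There is one attempt and no reset: what is moved stays moved. The work goes in short steps, Python scripts to look and compute and a tool call to move; the robot and the scene stay as the last step left them, time stands still between calls to the robot, and variables do not carry over. Pictures are saved under pics/ and viewed, at most 14 in all, crops included, and the job is handed in when it is done.

Besides the shell and the picture viewer there is one more tool, called after ">>>" in YAML: its name, and indented under it one key for each argument. move_arm: Moves the arm, as the interface text tells. Its arguments: {"type":"object","properties":{"rows":{"type":"array"},"hand":{"type":"number"},"grip_force":{"type":"number"}},"required":["rows"]}

```bash
ls; mkdir -p pics; python3 - <<'E'
from station import *
import cv2,numpy as np
o=observe();print(o['time_s'],o['position'],np.round(o['eef_rot'],3).tolist(),o['gripper_width'],nose_length)
for c in ("side","top"):
    s=snapshot(c);cv2.imwrite(f"pics/{c}0.png",s["img"]);print(c,s["mtx"].tolist(),(-s["R"].T@s["t"]).round().tolist(),s["R"].round(3).tolist())
    for n in ["relish_jar_1","salt_shaker","spice_jar","wide_well_1","narrow_well_1","stock_jar","bean_tin"]:
        print(n,[(np.round(d["position"]).tolist(),round(d["conf"],2)) for d in spot_point(c,n)])
E
```

```text
pics
0.0 [231.35277573 579.64586582 206.11647356] [[-0.929, 0.371, -0.001], [0.371, 0.929, -0.002], [0.0, -0.002, -1.0]] 85.12243620841166 8.0
side [[478.58464938770237, 0.0, 321.66709876202094], [0.0, 478.58464938770237, 200.7486605819346], [0.0, 0.0, 1.0]] [608.0, 1159.0, 614.0] [[-0.998, 0.064, 0.004], [0.025, 0.457, -0.889], [-0.059, -0.887, -0.457]]
relish_jar_1 [([349.0, 184.0], 0.92), ([349.0, 210.0], 0.62)]
salt_shaker [([366.0, 238.0], 0.54)]
spice_jar [([337.0, 167.0], 0.83)]
wide_well_1 [([290.0, 222.0], 0.59), ([287.0, 240.0], 0.5)]
narrow_well_1 [([303.0, 193.0], 0.63), ([301.0, 206.0], 0.62)]
stock_jar [([370.0, 278.0], 0.68), ([335.0, 166.0], 0.18)]
bean_tin [([297.0, 161.0], 0.56)]
top [[479.1705115405717, 0.0, 319.85275410215], [0.0, 479.1705115405717, 200.25599667824892], [0.0, 0.0, 1.0]] [172.0, -169.0, 1289.0] [[0.447, -0.895, 0.005], [-0.852, -0.427, -0.303], [0.273, 0.131, -0.953]]
relish_jar_1 [([309.0, 223.0], 0.97), ([352.0, 260.0], 0.91)]
salt_shaker [([257.0, 208.0], 0.69)]
spice_jar [([409.0, 271.0], 0.98), ([256.0, 208.0], 0.24)]
wide_well_1 [([289.0, 153.0], 0.82), ([313.0, 171.0], 0.78)]
narrow_well_1 [([358.0, 206.0], 0.92), ([336.0, 189.0], 0.87)]
stock_jar [([207.0, 179.0], 0.72), ([334.0, 186.0], 0.64)]
bean_tin [([433.0, 233.0], 0.81)]
```

View pics/side0.png

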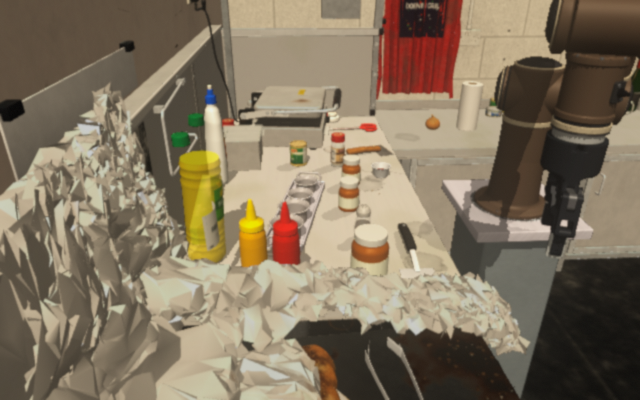

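View pics/top0.png

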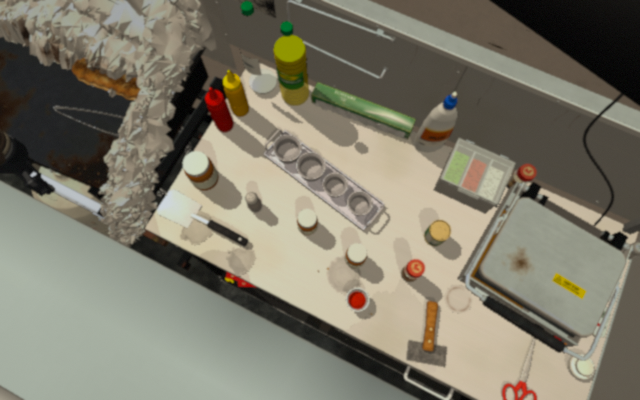

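```bash
cat > h.py <<'E'
import numpy as np,cv2
from scipy.optimize import least_squares
from station import *
def at(s,p,z):
    c=-s["R"].T@s["t"]; d=s["R"].T@np.linalg.solve(s["mtx"],[*p,1.]); return c+d*(z-c[2])/d[2]
def px(s,X):
    q=s["mtx"]@(s["R"]@np.asarray(X,float)+s["t"]); return q[:2]/q[2]
E
python3 - <<'E'
from h import *
for c in ("side","top"):
    s=snapshot(c)
    for n in ["relish_jar_1","salt_shaker","spice_jar","wide_well_1","narrow_well_1","stock_jar","bean_tin"]:
        print(c,n,[(at(s,d["position"],3 if "well" in n else 0)[:2].round(1).tolist(),round(d["conf"],2)) for d in spot_point(c,n)])
E
```

```text
side relish_jar_1 [([437.9, -146.6], 0.71), ([460.4, 15.2], 0.67)]
side salt_shaker [([443.1, 175.4], 0.64)]
side spice_jar [([471.3, -282.3], 0.76)]
side wide_well_1 [([626.8, 163.4], 0.69), ([606.4, 65.0], 0.63)]
side narrow_well_1 [([571.2, -83.1], 0.72), ([578.3, -14.5], 0.48)]
side stock_jar [([449.3, 332.2], 0.62)]
side bean_tin [([585.4, -334.8], 0.91), ([570.7, -89.9], 0.63)]
top relish_jar_1 [([461.9, 6.3], 0.84), ([428.8, -147.7], 0.63)]
top salt_shaker [([440.0, 160.1], 0.64)]
top spice_jar [([462.7, -304.7], 0.81)]
top wide_well_1 [([607.2, 69.2], 0.96), ([628.3, 147.6], 0.67)]
top narrow_well_1 [([571.4, -95.0], 0.96), ([597.1, -17.7], 0.65)]
top stock_jar [([446.1, 329.5], 0.66)]
top bean_tin [([587.5, -312.9], 0.79)]
```

The top view shows the caddy with its wells at about (288,150), (312,166), (336,186) and (360,205). The relish jars are at (307,219) and (356,255), salt at (254,201), the front spice jar at (414,269), stock jar at (199,168) and bean tin at (438,232). The side view agrees. Next I average several readings and fit the row.

```bash
cat > meas.py <<'E'
from h import *
g={"relish_jar":[(461,10),(433,-147)],"salt_shaker":[(441,168)],"spice_jar":[(466,-295)],"wide_well":[(607,68),(628,152)],"narrow_well":[(571,-92),(590,-16)]}
obs={}
for k in range(6):
    for c in ("side","top"):
        s=snapshot(c)
        for n in g:
            for d in spot_point(c,n+("_1" if n[-1]!="r" or n=="relish_jar" and 1 else "") if n not in("salt_shaker","spice_jar") else n):
                z=3 if "well" in n else 0
                w=at(s,d["position"],z)[:2]
                for i,q in enumerate(g[n]):
                    if np.hypot(*(w-q))<33: obs.setdefault((n,i),[]).append((s,np.array(d["position"])))
for (n,i),l in obs.items():
    if "well" in n: continue
    f=lambda x:np.concatenate([px(s,[*x,0])-p for s,p in l])
    r=least_squares(f,g[n][i],loss="soft_l1"); print(n,i,len(l),r.x.round(1),"rms px",np.sqrt(np.mean(f(r.x)**2)).round(2))
off={("narrow_well",0):-129,("narrow_well",1):-43,("wide_well",0):43,("wide_well",1):129}
W=lambda x,o:[x[0]+o*np.cos(x[2]),x[1]+o*np.sin(x[2]),3]
f=lambda x:np.concatenate([px(s,W(x,off[k]))-p for k in off for s,p in obs.get(k,[])])
r=least_squares(f,[600,28,1.34],loss="soft_l1")
print("row",r.x.round(3),np.sqrt(np.mean(f(r.x)**2)).round(2),{k:np.round(W(r.x,o)[:2],1).tolist() for k,o in off.items()})
# overlay on top picture
s=snapshot("top");im=cv2.resize(s["img"][100:320,180:480],None,fx=2.6,fy=2.6,interpolation=cv2.INTER_CUBIC)
def circ(x,y,z,rad,col):
    t=np.linspace(0,2*np.pi,60);P=np.array([(px(s,[x+rad*np.cos(a),y+rad*np.sin(a),z])-[179.8,99.8])*2.6 for a in t]);cv2.polylines(im,[P.astype(int)],True,col,1)
for k,o in off.items():
    x=W(r.x,o); circ(x[0],x[1],45 if "wide" in k[0] else 39,40.5 if "wide" in k[0] else 34.5,(0,0,255))
for (n,i),l in obs.items():
    if "well" in n: continue
    q=least_squares(lambda x:np.concatenate([px(s_,[*x,0])-p for s_,p in l]),g[n][i],loss="soft_l1").x
    z,rad={"relish_jar":(85,25),"salt_shaker":(78,17),"spice_jar":(106,22.5)}[n]; circ(*q,z,rad,(255,0,0))
cv2.imwrite("pics/ov.png",im)
for n,p in dict(cup=(358,298),red=(224,128)).items(): print(n,at(s,p,0).round())
E
python3 meas.py
```

```text
relish_jar 1 11 [ 434.9 -145.2] rms px 1.41
relish_jar 0 11 [459.2  10.1] rms px 1.42
salt_shaker 0 12 [439.5 163.2] rms px 1.64
spice_jar 0 9 [ 461.1 -296.3] rms px 1.61
row [601.64   29.922   1.348] 1.93 {('narrow_well', 0): [573.1, -95.9], ('narrow_well', 1): [592.1, -12.0], ('wide_well', 0): [611.1, 71.9], ('wide_well', 1): [630.2, 155.7]}
cup [ 343. -204.    0.]
red [614. 362.   0.]
```

View pics/ov.png

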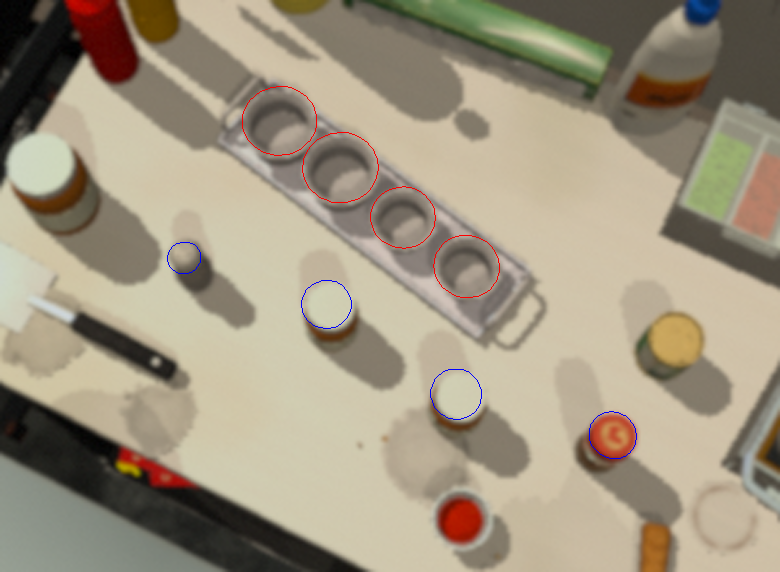

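The overlay circles sit within about 1 px of the caps and rims, so the estimates are good enough to start.

```bash
cat >> h.py <<'E'
def rel(*targets,yaw=-12.8):
    "tool-frame shifts from the present pose to world targets"
    o=observe();R=np.array(o["eef_rot"]);a=np.degrees(np.arctan2(R[1,1],R[0,1]))
    print("t",o["time_s"],"pos",np.round(o["position"],1),"yaw",round(a,1),"roll",round((a-yaw+180)%360-180,1),"F",np.round(o["wrist_force"],1),"w",round(o["gripper_width"],1))
    for t in targets: print(t,(R.T@(np.array(t)-o["position"])).round(1).tolist())
E
python3 -c "
from h import *
rel((459,10,207))"
```

```text
t 5.25 pos [231.7 580.4 207.4] yaw 68.2 roll 81.0 F [0.3 0.6 0.1] w 85.3
(459, 10, 207) [-422.6, -445.6, 0.4]
```

>>> move_arm:
  rows:
    - [[-42,-45,0],8]
    - [[-85,-89,0],16]
    - [[-127,-134,0],24]
    - [[-169,-178,0],32]
    - [[-211,-223,0],40]
    - [[-254,-267,0],49]
    - [[-296,-312,0],57]
    - [[-338,-356,0],65]
    - [[-380,-401,0],73]
    - [[-422.6,-445.6,0],81]
  hand: 80
  grip_force: 40

```text
time_s: 6.5
position: [459.8, 8.0, 207.9]
eef_rot: [[0.226, 0.974, 0.002], [0.974, -0.226, 0.0], [0.001, 0.002, -1.0]]
wrist_force: [1.0, 0.4, -1.2]
gripper_width: 80.1
finger_force: 0.0
```

```bash
python3 -c "
from h import *
rel((459,10,69))
s=snapshot('top');im=s['img'];p=px(s,[459,10,100]).astype(int);cv2.imwrite('pics/g1.png',cv2.resize(im[p[1]-90:p[1]+90,p[0]-120:p[0]+120],None,fx=3,fy=3))
"
```

```text
t 6.5 pos [459.8   8.  207.9] yaw -13.0 roll -0.2 F [ 1.   0.4 -1.2] w 80.1
(459, 10, 69) [1.7, -1.4, 138.9]
```

>>> move_arm:
  rows:
    - [[0,0,50],0]
    - [[0,0,95],0]
    - [[0,0,125],0]
    - [[0,0,138],0]
    - [[0,0,138],0]

```text
time_s: 7.18
position: [458.6, 10.1, 69.0]
eef_rot: [[0.221, 0.975, -0.001], [0.975, -0.221, 0.0], [-0.0, -0.001, -1.0]]
wrist_force: [-0.4, 0.2, 0.5]
gripper_width: 80.0
finger_force: 0.0
```

>>> move_arm:
  rows:
    - [[0,0,0],0]
    - [[0,0,0],0]
    - [[0,0,0],0]
    - [[0,0,0],0]
  hand: 30

```text
time_s: 7.68
position: [459.4, 9.9, 69.8]
eef_rot: [[0.221, 0.975, 0.001], [0.975, -0.221, -0.0], [0.0, 0.001, -1.0]]
wrist_force: [-0.0, -0.9, 0.5]
gripper_width: 30.0
finger_force: 0.0
```

```bash
python3 -c "
from h import *
rel((459,10,69))
s=snapshot('top');im=s['img'];p=px(s,[459,10,100]).astype(int);a=im[p[1]-70:p[1]+70,p[0]-70:p[0]+70]
s=snapshot('side');im=s['img'];p=px(s,[459,10,70]).astype(int);b=im[p[1]-70:p[1]+70,p[0]-70:p[0]+70]
cv2.imwrite('pics/g1.png',cv2.resize(np.hstack([a,b]),None,fx=2.8,fy=2.8))
"
```

```text
t 7.675 pos [459.4   9.9  69.8] yaw -12.8 roll 0.0 F [-0.  -0.9  0.5] w 30.0
(459, 10, 69) [-0.0, -0.4, 0.8]
```

View pics/g1.png

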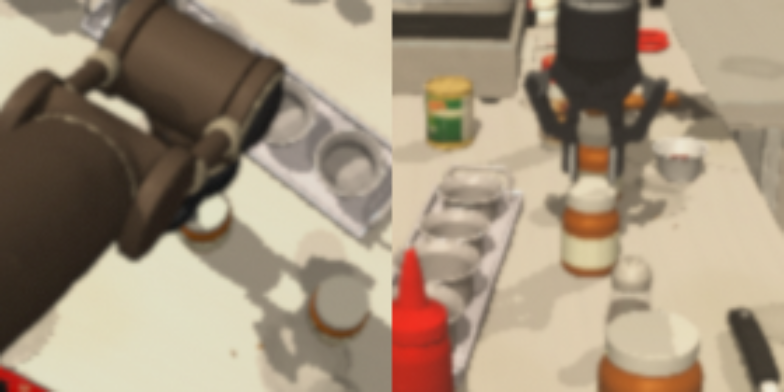

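The fingers closed to 30 mm on nothing. In the side view the tips sit at about the cap's top, or behind it, and the jar stands untouched. I need a closer look with the expected tip positions marked.

```bash
python3 -c "
from h import *
import station; print(nose_length, [x for x in dir(station) if x[0]!='_'])
o=observe();T=np.array(o['position']);R=np.array(o['eef_rot']);print(np.round(o['joint_pos'],3))
out=[]
for c in('side','top'):
    s=snapshot(c);p=px(s,T).astype(int);k=10
    a=cv2.resize(s['img'][p[1]-28:p[1]+28,p[0]-20:p[0]+20],None,fx=k,fy=k,interpolation=cv2.INTER_CUBIC)
    for sy in(-15,0,15):
        for z,col in((8,(0,0,255)),(-11,(0,255,0))):
            q=((px(s,T+R@[0,sy,z])-p+[20.5,28.5])*k).astype(int);cv2.circle(a,tuple(map(int,q)),4,col,-1)
    out.append(a)
cv2.imwrite('pics/g2.png',np.hstack(out))
"
```

```text
8.0 ['IKError', 'nose_length', 'observe', 'recognise', 'sign_off', 'snapshot', 'spot_point']
[-0.073  0.184  2.114 -0.     0.843  0.149]
```

View pics/g2.png

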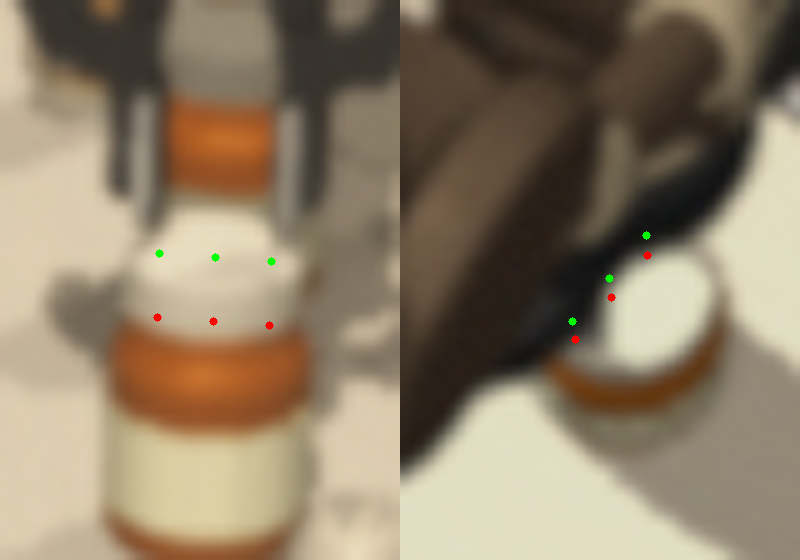

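```bash
python3 -c "
from h import *
s=snapshot('side')
T=np.array([231.7,580.5,207.4]);y=np.array([.371,.929,0])
for g in(8,-11,-65): print(g,[px(s,T+[0,0,-g]+y*k).round(1) for k in(-42,0,42)])
im=cv2.imread('pics/side0.png')[190:290,520:620];cv2.imwrite('pics/c0.png',cv2.resize(im,None,fx=5,fy=5,interpolation=cv2.INTER_CUBIC))
"
```

```text
8 [array([541.7, 248.8]), array([543.8, 263.2]), array([546.2, 279.1])]
-11 [array([544.3, 238.6]), array([546.6, 252.7]), array([549.1, 268.2])]
-65 [array([552. , 208.3]), array([554.8, 221.3]), array([557.8, 235.7])]
```

View pics/c0.png

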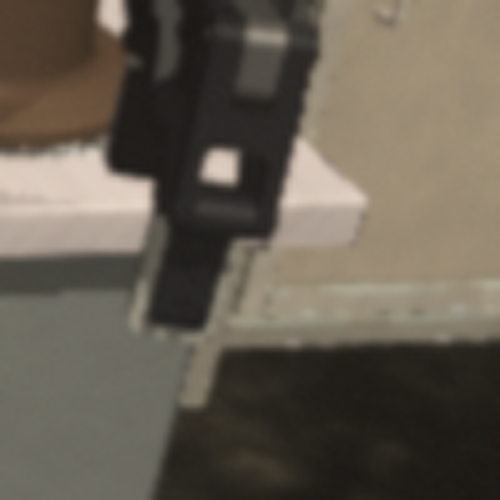

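Both views show the fingertips about 27 mm higher than the stated TCP implies (tips at z≈88, just over the cap). I'll open and go down by that much, watching the force.

>>> move_arm:
  rows:
    - [[0,0,0],0]
    - [[0,0,0],0]
    - [[0,0,0],0]
    - [[0,0,8],0]
    - [[0,0,16],0]
    - [[0,0,24],0]
    - [[0,0,24],0]
  hand: 80

```text
time_s: 8.8
position: [457.9, 10.0, 44.3]
eef_rot: [[0.221, 0.975, -0.003], [0.975, -0.221, 0.0], [-0.0, -0.002, -1.0]]
wrist_force: [0.3, 0.4, 0.2]
gripper_width: 80.1
finger_force: 0.0
```

>>> move_arm:
  rows:
    - [[0,0,0],0]
    - [[0,0,0],0]
    - [[0,0,0],0]
    - [[0,0,0],0]
  hand: 30

```text
time_s: 9.3
position: [459.7, 9.9, 45.9]
eef_rot: [[0.221, 0.975, 0.001], [0.975, -0.221, -0.0], [0.0, 0.001, -1.0]]
wrist_force: [-0.3, 0.4, 3.5]
gripper_width: 48.1
finger_force: 41.4
```

```bash
python3 -c "
from h import *
rel((459,10,69))
o=observe();T=np.array(o['position']);print(o['finger_force'])
s=snapshot('side');p=px(s,T).astype(int)
cv2.imwrite('pics/g3.png',cv2.resize(s['img'][p[1]-40:p[1]+30,p[0]-35:p[0]+35],None,fx=6,fy=6,interpolation=cv2.INTER_CUBIC))
"
```

```text
t 9.3 pos [459.7   9.9  45.9] yaw -12.8 roll 0.0 F [-0.3  0.4  3.5] w 48.1
(459, 10, 69) [-0.0, -0.6, -23.1]
41.372387409210205
```

View pics/g3.png

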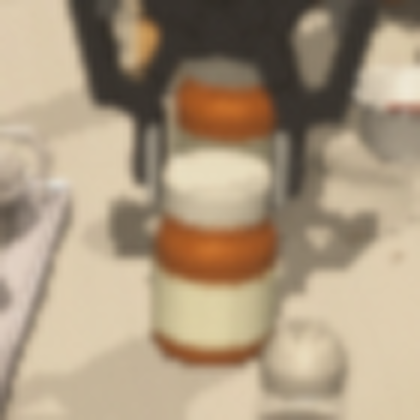

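Gripped at 48 mm with 41 N; the side view shows the pads on the cap. Lift and carry to the far wide well.

>>> move_arm:
  rows:
    - [[0,0,-20],0]
    - [[0,0,-55],0]
    - [[0,0,-80],0]
    - [[30,22,-80],0]
    - [[70,52,-80],0]
    - [[115,86,-80],0]
    - [[150,112,-80],0]
    - [[172,129,-80],0]
    - [[180,134.7,-80],0]
    - [[180,134.7,-80],0]

```text
time_s: 10.6
position: [629.1, 155.5, 124.3]
eef_rot: [[0.22, 0.975, -0.002], [0.975, -0.22, -0.001], [-0.001, -0.002, -1.0]]
wrist_force: [0.2, -0.7, -3.0]
gripper_width: 48.4
finger_force: 42.2
```

```bash
cat > chk.py <<'E'
from h import *
import sys
x,y,z=map(float,sys.argv[1:4]);rel((x,y,z));print(observe()["finger_force"])
out=[]
for c in('side','top'):
    s=snapshot(c);p=px(s,(x,y,40)).astype(int);x0,y0=max(p[0]-35,0),max(p[1]-50,0)
    out.append(cv2.resize(s['img'][y0:y0+80,x0:x0+70],(385,440),interpolation=cv2.INTER_CUBIC))
cv2.imwrite(sys.argv[4],np.hstack(out))
E
python3 chk.py 630.2 155.7 125 pics/p1.png
```

```text
t 10.6 pos [629.1 155.5 124.3] yaw -12.7 roll 0.1 F [ 0.2 -0.7 -3. ] w 48.4
(630.2, 155.7, 125.0) [0.4, 1.0, -0.7]
42.22907245159149
```

View pics/p1.png

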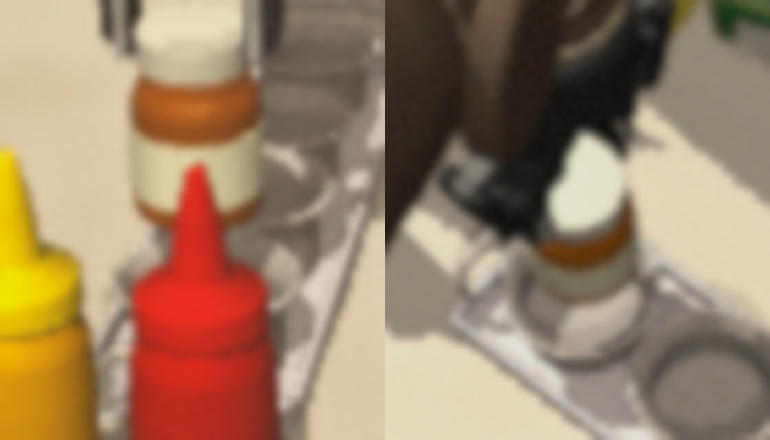

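The jar is held upright over the far wide well in both views. Lowering it.

>>> move_arm:
  rows:
    - [[0,0,20],0]
    - [[0,0,36],0]
    - [[0,0,46],0]
    - [[0,0,54],0]
    - [[0,0,60],0]
    - [[0,0,64],0]
    - [[0,0,68],0]
    - [[0,0,71],0]
    - [[0,0,72],0]
    - [[0,0,72],0]

```text
time_s: 11.95
position: [629.2, 156.0, 53.2]
eef_rot: [[0.221, 0.975, -0.002], [0.975, -0.221, 0.0], [-0.0, -0.002, -1.0]]
wrist_force: [-4.3, 2.2, 0.2]
gripper_width: 48.4
finger_force: 42.4
```

>>> move_arm:
  rows:
    - [[0.3,-1.5,1],0]
    - [[0.3,-1.5,2],0]

```text
time_s: 12.2
position: [629.4, 156.7, 52.9]
eef_rot: [[0.221, 0.975, 0.001], [0.975, -0.221, 0.001], [0.001, 0.001, -1.0]]
wrist_force: [-5.8, 1.3, 8.9]
gripper_width: 47.7
finger_force: 43.3
```

>>> move_arm:
  rows:
    - [[0,0,0],0]
    - [[0,0,0],0]
    - [[0,0,0],0]
    - [[0,0,-30],0]
    - [[0,0,-75],0]
    - [[0,0,-95],0]
  hand: 80

```text
time_s: 12.95
position: [631.2, 156.5, 149.6]
eef_rot: [[0.221, 0.975, 0.006], [0.975, -0.221, 0.001], [0.002, 0.006, -1.0]]
wrist_force: [1.3, 0.1, 0.2]
gripper_width: 80.1
finger_force: 0.0
```

```bash
sed -i 's/^x,y,z=map/if 1:\n  pass\nx,y,z=map/' chk.py; python3 - <<'E'
from h import *
rel((434.9,-145.2,146),(434.9,-145.2,46))
for c in("side","top"):
    s=snapshot(c)
    for d in spot_point(c,"relish_jar_1"): print(c,at(s,d["position"],0)[:2].round(),at(s,d["position"],7)[:2].round(),round(d["conf"],2))
cv2.imwrite("pics/a1.png",cv2.resize(s["img"][100:220,230:410],None,fx=4,fy=4,interpolation=cv2.INTER_CUBIC))
E
```

```text
t 12.95 pos [631.2 156.5 149.6] yaw -12.8 roll 0.0 F [1.3 0.1 0.2] w 80.1
(434.9, -145.2, 146) [-337.6, -124.8, 2.2]
(434.9, -145.2, 46) [-337.8, -125.3, 102.2]
side [ 439. -145.] [ 441. -130.] 0.6
top [632. 159.] [630. 158.] 0.97
top [ 421. -148.] [ 420. -148.] 0.55
```

View pics/a1.png

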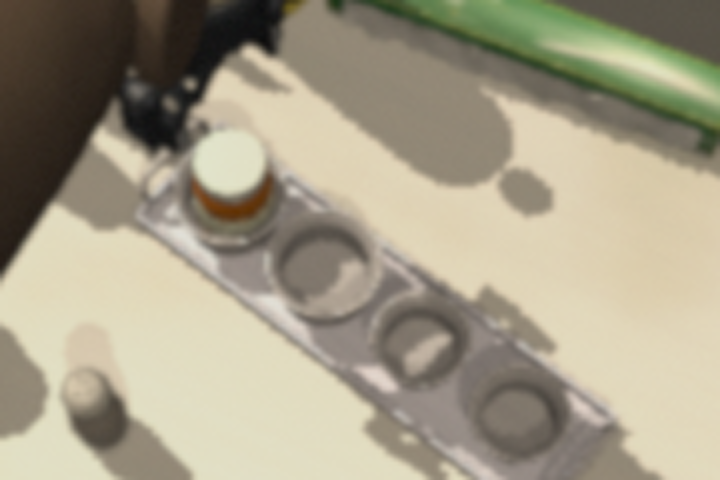

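The top view shows the relish jar seated upright in the far wide well, with the cap at crop (230,160). Now the second relish jar.

>>> move_arm:
  rows:
    - [[-40,-15,0],0]
    - [[-95,-35,0],0]
    - [[-152,-55,0],0]
    - [[-209,-76,0],0]
    - [[-265,-96,0],0]
    - [[-312,-113,0],0]
    - [[-337,-122.4,0],0]
    - [[-337,-122.4,0],0]
    - [[-337,-122.4,40],0]
    - [[-337,-122.4,75],0]

```text
time_s: 14.4
position: [434.9, -144.2, 69.6]
eef_rot: [[0.221, 0.975, -0.001], [0.975, -0.221, 0.001], [0.001, -0.001, -1.0]]
wrist_force: [-0.3, -0.1, 0.4]
gripper_width: 79.9
finger_force: 0.0
```

>>> move_arm:
  rows:
    - [[0,0,15],0]
    - [[0,0,26],0]
    - [[0,0,26],0]
    - [[0,0,26],0]

```text
time_s: 14.9
position: [436.1, -145.6, 46.3]
eef_rot: [[0.221, 0.975, 0.002], [0.975, -0.221, -0.001], [-0.0, 0.002, -1.0]]
wrist_force: [0.6, 0.2, 0.5]
gripper_width: 80.1
finger_force: 0.0
```

>>> move_arm:
  rows:
    - [[0,0,0],0]
    - [[0,0,0],0]
    - [[0,0,0],0]
    - [[0,0,0],0]
  hand: 30

```text
time_s: 15.4
position: [435.5, -145.6, 46.4]
eef_rot: [[0.221, 0.975, 0.001], [0.975, -0.221, -0.001], [-0.0, 0.001, -1.0]]
wrist_force: [-1.4, -0.1, 6.0]
gripper_width: 48.3
finger_force: 40.9
```

>>> move_arm:
  rows:
    - [[0,0,-20],0]
    - [[0,0,-55],0]
    - [[0,0,-80],0]
    - [[30,15,-80],0]
    - [[75,37,-80],0]
    - [[125,61,-80],0]
    - [[175,86,-80],0]
    - [[220,107,-80],0]
    - [[245,120,-80],0]
    - [[250.7,122.5,-80],0]

```text
time_s: 16.65
position: [610.1, 73.7, 124.6]
eef_rot: [[0.219, 0.976, -0.001], [0.976, -0.219, 0.0], [-0.0, -0.001, -1.0]]
wrist_force: [0.1, 0.4, -1.9]
gripper_width: 48.0
finger_force: 42.4
```

>>> move_arm:
  rows:
    - [[0,0,0],0]
    - [[0,0,25],0]
    - [[0,0,40],0]
    - [[0,0,48],0]
    - [[0,0,56],0]
    - [[0,0,62],0]
    - [[0,0,68],0]
    - [[0,0,71],0]
    - [[0,0,72],0]
    - [[0,0,72],0]

```text
time_s: 17.9
position: [609.9, 72.2, 53.6]
eef_rot: [[0.221, 0.975, 0.0], [0.975, -0.221, 0.0], [0.0, 0.0, -1.0]]
wrist_force: [-1.7, -0.1, -0.5]
gripper_width: 48.3
finger_force: 42.5
```

>>> move_arm:
  rows:
    - [[0,0,1],0]
    - [[0,0,2],0]

```text
time_s: 18.15
position: [610.0, 72.4, 53.5]
eef_rot: [[0.221, 0.975, -0.0], [0.975, -0.221, 0.0], [0.0, -0.0, -1.0]]
wrist_force: [-5.0, 0.5, 11.8]
gripper_width: 48.0
finger_force: 43.7
```

>>> move_arm:
  rows:
    - [[0,0,0],0]
    - [[0,0,0],0]
    - [[0,0,0],0]
    - [[0,0,-30],0]
    - [[0,0,-75],0]
    - [[0,0,-95],0]
    - [[0,0,-95],0]
  hand: 80

```text
time_s: 19.02
position: [611.3, 72.2, 148.1]
eef_rot: [[0.221, 0.975, 0.004], [0.975, -0.221, 0.0], [0.001, 0.004, -1.0]]
wrist_force: [-0.2, 0.4, -0.3]
gripper_width: 80.0
finger_force: 0.0
```

```bash
python3 - <<'E'
from h import *
rel((439.5,163.2,146))
for k in range(2):
  for c in("side","top"):
    s=snapshot(c)
    for n in("relish_jar_1","salt_shaker"):
      for d in spot_point(c,n): print(c,n,at(s,d["position"],0)[:2].round(),round(d["conf"],2))
E
```

```text
t 19.025 pos [611.3  72.2 148.1] yaw -12.8 roll 0.0 F [-0.2  0.4 -0.3] w 80.0
(439.5, 163.2, 146) [50.8, -187.7, 1.4]
side relish_jar_1 [614.  66.] 0.75
side salt_shaker [440. 168.] 0.55
top relish_jar_1 [608.  75.] 0.96
top relish_jar_1 [634. 160.] 0.39
top salt_shaker [436. 158.] 0.5
top salt_shaker [632. 152.] 0.5
side relish_jar_1 [611.  62.] 0.75
side relish_jar_1 [ 588. -337.] 0.23
side salt_shaker [437. 166.] 0.59
top relish_jar_1 [608.  70.] 0.64
top relish_jar_1 [630. 156.] 0.41
top salt_shaker [439. 158.] 0.82
```

Both relish jars are in. Now the salt shaker.

>>> move_arm:
  rows:
    - [[10,-38,0],0]
    - [[22,-85,0],0]
    - [[34,-130,0],0]
    - [[45,-170,0],0]
    - [[49.5,-187.5,0],0]
    - [[49.5,-187.5,0],0]
    - [[49.5,-187.5,40],0]
    - [[49.5,-187.5,75],0]
    - [[49.5,-187.5,95],0]
    - [[49.5,-187.5,102],0]
  hand: 75

```text
time_s: 20.88
position: [438.6, 161.1, 43.2]
eef_rot: [[0.222, 0.975, -0.001], [0.975, -0.222, -0.001], [-0.001, -0.001, -1.0]]
wrist_force: [0.9, -0.3, 0.1]
gripper_width: 75.2
finger_force: 0.0
```

>>> move_arm:
  rows:
    - [[0,0,0],0]
    - [[0,0,0],0]
    - [[0,0,0],0]
    - [[0,0,0],0]
    - [[0,0,0],0]
  hand: 20
  grip_force: 35

```text
time_s: 21.5
position: [439.4, 162.2, 45.7]
eef_rot: [[0.221, 0.975, 0.003], [0.975, -0.221, 0.001], [0.001, 0.003, -1.0]]
wrist_force: [0.5, -0.5, 5.8]
gripper_width: 31.5
finger_force: 34.9
```

```bash
python3 chk.py 438 162 44 pics/s1.png
```

```text
t 21.5 pos [439.4 162.2  45.7] yaw -12.7 roll 0.1 F [ 0.5 -0.5  5.8] w 31.5
(438.0, 162.0, 44.0) [-0.6, -1.3, 1.7]
34.871272669988684
```

View pics/s1.png

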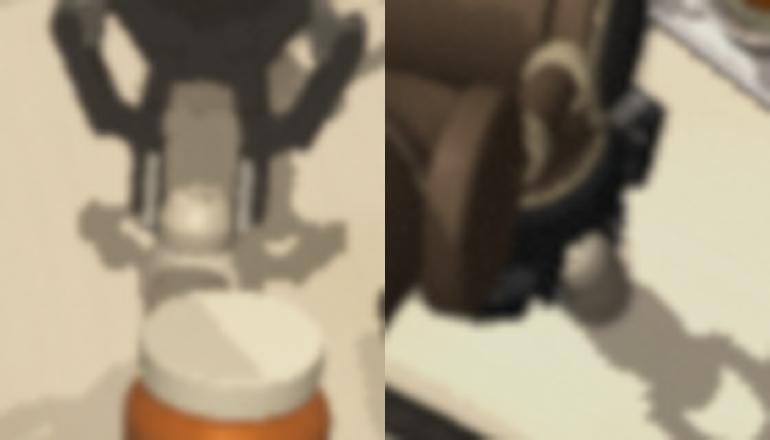

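The shaker is held by its cap (31.5 mm, 35 N). Carry it to the narrow well beside the relish jars.

>>> move_arm:
  rows:
    - [[0,0,-25],0]
    - [[0,0,-70],0]
    - [[0,0,-110],0]
    - [[-15,20,-110],0]
    - [[-42,58,-110],0]
    - [[-72,99,-110],0]
    - [[-102,141,-110],0]
    - [[-125,173,-110],0]
    - [[-135.9,187.7,-110],0]
    - [[-135.9,187.7,-110],0]

```text
time_s: 22.85
position: [590.5, -12.4, 153.7]
eef_rot: [[0.222, 0.975, -0.002], [0.975, -0.222, 0.001], [0.0, -0.002, -1.0]]
wrist_force: [-0.0, 0.8, -1.3]
gripper_width: 31.5
finger_force: 35.3
```

>>> move_arm:
  rows:
    - [[0,0,30],0]
    - [[0,0,60],0]
    - [[0,0,74],0]
    - [[0,0,82],0]
    - [[0,0,88],0]
    - [[0,0,94],0]
    - [[0,0,99],0]
    - [[0,0,102],0]
    - [[0,0,102],0]

```text
time_s: 23.98
position: [591.3, -12.3, 52.8]
eef_rot: [[0.221, 0.975, 0.001], [0.975, -0.221, -0.0], [0.0, 0.001, -1.0]]
wrist_force: [0.4, -0.4, 1.6]
gripper_width: 31.7
finger_force: 35.4
```

>>> move_arm:
  rows:
    - [[0,0,1],0]
    - [[0,0,2],0]

```text
time_s: 24.22
position: [591.9, -12.3, 52.5]
eef_rot: [[0.221, 0.975, 0.001], [0.975, -0.221, -0.0], [0.0, 0.001, -1.0]]
wrist_force: [-2.4, 0.0, 12.4]
gripper_width: 31.6
finger_force: 36.4
```

>>> move_arm:
  rows:
    - [[0,0,0],0]
    - [[0,0,0],0]
    - [[0,0,0],0]
    - [[0,0,-30],0]
    - [[0,0,-75],0]
    - [[0,0,-110],0]
    - [[0,0,-110],0]
  hand: 75

```text
time_s: 25.1
position: [593.9, -12.4, 164.2]
eef_rot: [[0.221, 0.975, 0.008], [0.975, -0.221, -0.001], [0.001, 0.008, -1.0]]
wrist_force: [-1.0, 0.1, -0.8]
gripper_width: 75.1
finger_force: 0.0
```

```bash
python3 - <<'E'
from h import *
rel((461.1,-296.3,162))
for k in range(3):
  for c in("side","top"):
    s=snapshot(c)
    for n in("salt_shaker","spice_jar"):
      for d in spot_point(c,n): print(c,n,at(s,d["position"],0)[:2].round(),round(d["conf"],2))
cv2.imwrite("pics/a2.png",cv2.resize(s["img"][120:300,230:450],None,fx=3.3,fy=3.3,interpolation=cv2.INTER_CUBIC))
E
```

```text
t 25.1 pos [593.9 -12.4 164.2] yaw -12.8 roll 0.0 F [-1.   0.1 -0.8] w 75.1
(461.1, -296.3, 162) [-306.3, -66.9, 1.4]
side salt_shaker [452. 343.] 0.68
side salt_shaker [596.  -9.] 0.5
side spice_jar [ 465. -260.] 0.82
top salt_shaker [594. -11.] 0.78
top spice_jar [ 466. -300.] 0.96
top spice_jar [451. 335.] 0.6
side salt_shaker [610.  52.] 0.68
side salt_shaker [586.  -4.] 0.67
side salt_shaker [452. 338.] 0.33
side spice_jar [ 462. -269.] 0.92
top salt_shaker [593. -14.] 0.81
top spice_jar [ 469. -294.] 0.7
side salt_shaker [597. -17.] 0.55
side spice_jar [ 469. -285.] 0.85
top salt_shaker [613.  69.] 0.28
top spice_jar [ 454. -300.] 0.92
```

View pics/a2.png

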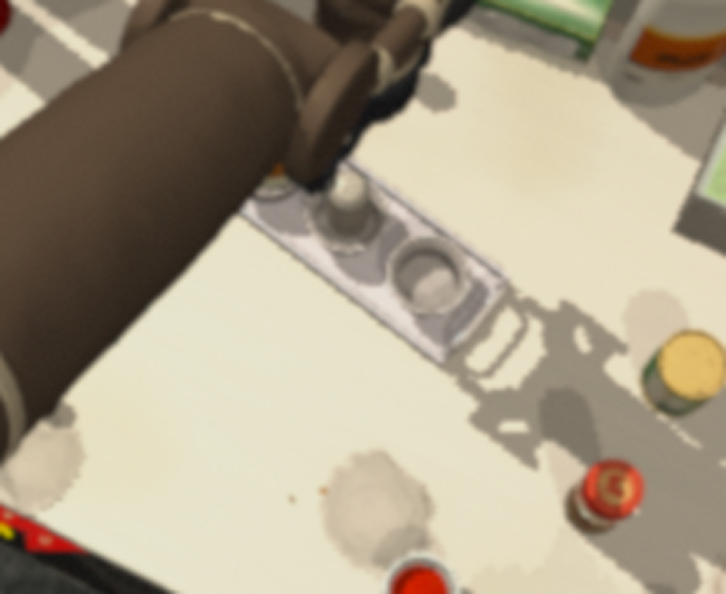

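The shaker is seated in its narrow well. The spice jar stands at crop (610,488), where I had it estimated.

>>> move_arm:
  rows:
    - [[-35,-7,0],0]
    - [[-90,-19,0],0]
    - [[-147,-31,0],0]
    - [[-204,-43,0],0]
    - [[-255,-53,0],0]
    - [[-292,-61,0],0]
    - [[-305.6,-64,0],0]
    - [[-305.6,-64,0],0]
    - [[-305.6,-64,35],0]
    - [[-305.6,-64,65],0]

```text
time_s: 27.25
position: [462.0, -294.5, 94.9]
eef_rot: [[0.219, 0.976, 0.001], [0.976, -0.219, 0.0], [0.0, 0.001, -1.0]]
wrist_force: [-0.5, 0.5, -0.1]
gripper_width: 75.2
finger_force: 0.0
```

>>> move_arm:
  rows:
    - [[0,0,18],0]
    - [[0,0,28],0]
    - [[0,0,29],0]
    - [[0,0,29],0]

```text
time_s: 27.75
position: [461.9, -296.5, 67.3]
eef_rot: [[0.221, 0.975, 0.002], [0.975, -0.221, -0.001], [-0.001, 0.002, -1.0]]
wrist_force: [-0.4, -0.2, -0.2]
gripper_width: 75.0
finger_force: 0.0
```

>>> move_arm:
  rows:
    - [[0,0,0],0]
    - [[0,0,0],0]
    - [[0,0,0],0]
    - [[0,0,0],0]
  hand: 25

```text
time_s: 28.25
position: [461.5, -296.6, 67.4]
eef_rot: [[0.221, 0.975, 0.001], [0.975, -0.221, -0.001], [-0.001, 0.001, -1.0]]
wrist_force: [-1.3, 0.4, 5.4]
gripper_width: 43.2
finger_force: 35.6
```

```bash
python3 chk.py 461 -296 66 pics/s2.png
```

```text
t 28.25 pos [ 461.5 -296.6   67.4] yaw -12.8 roll 0.0 F [-1.3  0.4  5.4] w 43.2
(461.0, -296.0, 66.0) [0.5, -0.6, 1.4]
35.56933343410492
```

View pics/s2.png

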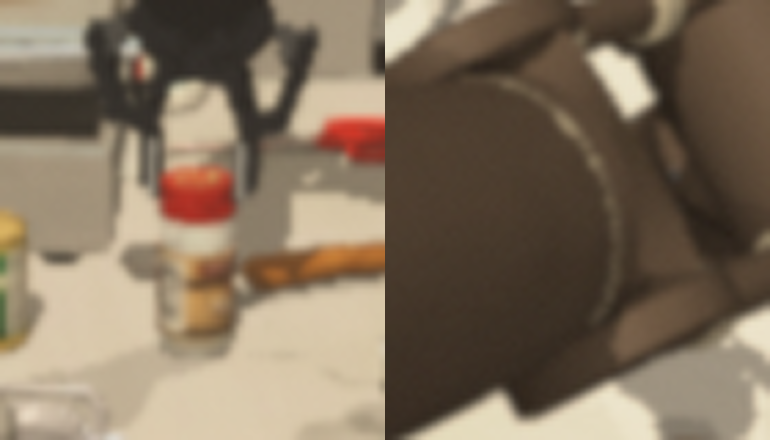

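The spice jar is gripped on its cap (43 mm, 36 N). Carry it to the last narrow well.

>>> move_arm:
  rows:
    - [[0,0,-20],0]
    - [[0,0,-55],0]
    - [[0,0,-80],0]
    - [[25,7,-80],0]
    - [[68,20,-80],0]
    - [[115,34,-80],0]
    - [[162,47,-80],0]
    - [[200,58,-80],0]
    - [[219.5,64,-80],0]
    - [[219.5,64,-80],0]

```text
time_s: 29.6
position: [571.9, -95.4, 145.9]
eef_rot: [[0.219, 0.976, -0.001], [0.976, -0.219, -0.0], [-0.0, -0.001, -1.0]]
wrist_force: [0.3, -0.7, -1.8]
gripper_width: 42.8
finger_force: 36.0
```

>>> move_arm:
  rows:
    - [[0,0,20],0]
    - [[0,0,36],0]
    - [[0,0,46],0]
    - [[0,0,52],0]
    - [[0,0,58],0]
    - [[0,0,63],0]
    - [[0,0,68],0]
    - [[0,0,71],0]
    - [[0,0,72],0]
    - [[0,0,72],0]

```text
time_s: 30.85
position: [572.1, -96.1, 74.6]
eef_rot: [[0.221, 0.975, 0.0], [0.975, -0.221, -0.0], [-0.0, 0.0, -1.0]]
wrist_force: [-0.9, -0.2, -0.7]
gripper_width: 42.9
finger_force: 36.1
```

>>> move_arm:
  rows:
    - [[0,0,1],0]
    - [[0,0,2],0]

```text
time_s: 31.1
position: [572.4, -96.2, 74.5]
eef_rot: [[0.221, 0.975, 0.0], [0.975, -0.221, -0.0], [0.0, 0.0, -1.0]]
wrist_force: [-4.4, 0.7, 13.4]
gripper_width: 42.9
finger_force: 37.3
```

>>> move_arm:
  rows:
    - [[0,0,0],0]
    - [[0,0,0],0]
    - [[0,0,0],0]
    - [[0,0,-30],0]
    - [[0,0,-75],0]
    - [[0,0,-110],0]
    - [[-50,-20,-110],0]
    - [[-110,-40,-110],0]
    - [[-170,-60,-110],0]
    - [[-200,-70,-110],0]
  hand: 75

```text
time_s: 32.35
position: [457.7, -277.9, 182.3]
eef_rot: [[0.223, 0.975, -0.0], [0.975, -0.223, -0.001], [-0.001, -0.0, -1.0]]
wrist_force: [1.1, -0.6, 0.1]
gripper_width: 74.9
finger_force: 0.0
```

```bash
python3 - <<'E'
from h import *
rel()
a=snapshot("top")["img"][100:290,170:450];s=snapshot("side");b=s["img"][130:300,235:415]
a=cv2.resize(a,None,fx=2.7,fy=2.7);b=cv2.resize(b,None,fx=3.3,fy=3.3)
cv2.imwrite("pics/f1.png",a);cv2.imwrite("pics/f2.png",b)
E
```

```text
t 32.35 pos [ 457.7 -277.9  182.3] yaw -12.9 roll -0.1 F [ 1.1 -0.6  0.1] w 74.9
```

View pics/f1.png

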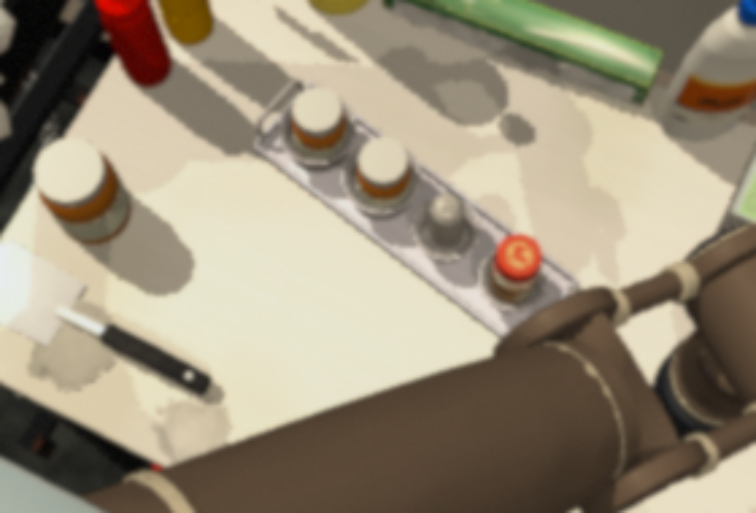

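View pics/f2.png

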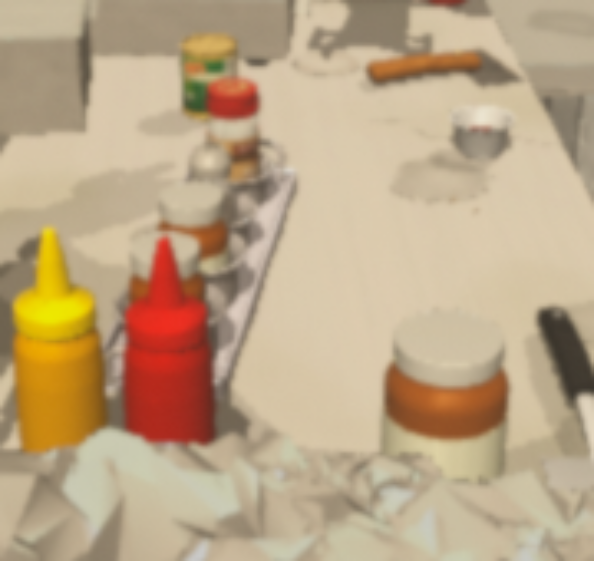

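The top view shows all four items upright in the row, with caps at crop (319,110), (384,160), (447,207) and (518,257). The stock jar and bean tin are untouched and the gripper is clear.

```bash
python3 -c "
from station import *
print(sign_off())"
```

```text
the job is handed in; nothing more can be done
None
```

The caddy is loaded and handed in at about 32 s: both relish jars are in the wide wells, the salt shaker and spice jar in the narrow ones, all upright in the last pictures, and the stock jar and bean tin were left where they stood.

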